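# Set the saw's mitre fence to 30 degrees and fit its length stop

## Task

Set the band saw's mitre fence for the next cut: pull up the spring plunger on its arm, swing the fence from its square setting to the 30-degree hole (the second hole along) and let the pin drop fully home. Then take the length-stop rod off its V-blocks and push it, nose first from the left, through both bracket ears until its collar is home against the left ear, with the stop plate hanging down, and let go. Leave everything else on the bench where it is.

Things in the scene. Friction and masses are not known exactly. Their poses are not given: they have to be found in the camera images.
- saw_bed: Fixed white saw bed, 180 x 270 x 20 mm, with a steel index quadrant (top 20 mm above the bench) on the robot's side. Origin on the fence's pivot axis, at bench height; z up, -x along the fence's arm when square, +y to the left. Four plain 10 mm holes lie on a circle of 140 mm radius about the pivot: at 0 (fence square, under -x), 15, 30 and 45 degrees, following towards -y (the right).
- hole_30 (a point): Mouth of the 30-degree index hole (the second along from the start), on the quadrant's top face, 140 mm from the pivot and 20 mm above the bench. Same axes as the bed.
- fence (a joint): Angle of the mitre fence about its upright pivot, rad. 0 = fence square across the arm line (the start); grows anticlockwise from above, the arm's end moving right (bed's -y); the 30-degree hole is at 0.5236. Range -0.02 to 0.83. Light drag (0.25 N m): it stays where it is left. With the pin home it has 0.009 rad of play either way.
- plunger (a joint): Lift of the spring plunger, m. 0 = pin fully home in a hole; 0.009 = round pin tip on top of the quadrant; 0.016 = end of travel. The spring pushes down with 6 N at 0, 11 N at full lift. Let go between holes, it rides on the quadrant and drops into a hole that comes under it.
- knob (a point): Centre of the plunger's black knob, an upright cylinder 26 mm across and 18 mm high, top 11 mm above this point. It is on the arm's end 140 mm from the pivot, 79 mm above the bench with the pin home, and rises with the plunger. It turns only with the arm (-x points outwards along the arm). Below it: a steel sleeve 20 mm across, then the white arm, 36 mm wide, top at 34 mm.
- ear_left (a point): Bore centre at the outer (left) face of the left bracket ear on the fence, 90 mm above the bench. Frame turns with the fence: +y is the bore axis, pointing left and out; z up. Bore 15 mm; ear 10 mm thick (y 0 to -10), 48 mm wide, top at 113 mm. From the pivot it lies at x +45, y +45 mm. The dark fence plate below reaches 130 mm either side of the pivot, top at 58 mm.
- ear_right (a point): Bore centre at the outer (right) face of the right bracket ear, alike and in line with the left one: 90 mm from ear_left along -y. The space between the ears is 70 mm. Same axes as ear_left.
- stop_rod: Length-stop rod: steel, 12 mm across, 259 mm long, 0.25 kg, level on two V-blocks, axis 65 mm above the bench. Origin on the axis at its collar's front face; +x to the nose tip at +105 mm. Collar 24 mm across, x 0 to -10; then plain rod, balanced at about x = -50; at x -132 to -150 a 20 mm boss and a stop plate 8 x 36 mm, hanging from 12 mm above to 50 mm below the axis.
- rod_nose (a point): Tip of the stop rod's nose (x = +105 mm on the rod's axis). The nose tapers over its last 8 mm from 12 mm to 5 mm across. Same axes as the rod.
- vblock_a: Steel V-block under the rod at about x = +45 mm of it, loose, 30 x 50 x 71.5 mm, 0.6 kg. Origin at the centre of its underside; x along the rod. Leave it.
- vblock_b: The other V-block, alike, 155 mm behind it under the rear of the rod. Leave it.
- plain_bar: Bystander: plain round steel bar, 16 mm in diameter, 160 mm long, without collar or plate, lying on the bench. Leave it.
- tube_offcut: Bystander: square steel tube, 30 x 30 x 150 mm, lying on the bench. Leave it.
- try_square: Bystander: engineer's try square lying flat, 100 x 160 mm. Leave it.
- spanner: Bystander: steel spanner lying flat, 200 mm long. Leave it.
- hammer: Bystander: hammer lying on the bench, 280 mm long. Leave it.
- oil_bottle: Bystander: white oil bottle standing upright, 64 mm in diameter, 170 mm high. Leave it.
- bolt_tray: Bystander: dark steel tray of bolts, 120 x 90 x 40 mm. Leave it.

How it is judged:
On the way, in this order (a step that is already met when the one before it is completed fails the run):
1. the plunger is pulled clear of the hole it starts in (value of joint plunger above 0.0095 m and value of joint fence below 0.1 rad), for 0.05 s.
2. the fence stands at 30 degrees with the pin fully home in that hole (value of joint plunger below 0.002 m and value of joint fence between 0.4986 and 0.5486 rad), for 0.2 s.
3. the rod's nose has passed through the left ear (all of step 2 and y of rod_nose in the frame of ear_left below -0.012 m and x of rod_nose in the frame of ear_left between -0.007 and 0.007 m and z of rod_nose in the frame of ear_left between -0.007 and 0.007 m).
4. the rod's nose has passed through the right ear as well (all of step 2 and y of rod_nose in the frame of ear_right below -0.002 m and x of rod_nose in the frame of ear_right between -0.007 and 0.007 m and z of rod_nose in the frame of ear_right between -0.007 and 0.007 m).
At the end, for the whole second after the job is handed in: Fence at 30 degrees (within 0.025 rad), plunger within 2 mm of fully home; rod at rest through both ears, nose out past the right ear, both ends within 7 mm of the bore line, collar within 4 mm of the left ear, stop plate down (within 0.6 rad); nothing else moved over 30 mm (all of step 4 and y of stop_rod in the frame of ear_left between -0.004 and 0.004 m and x of stop_rod in the frame of ear_left between -0.007 and 0.007 m and z of stop_rod in the frame of ear_left between -0.007 and 0.007 m and angle between stop_rod's own z axis and vertical below 0.6 rad and linear speed of stop_rod below 0.02 m/s); the robot touches nothing.
It fails at once if a bystander or V-block is shifted by more than 30 mm (distance of any of plain_bar, tube_offcut, try_square, spanner, hammer, oil_bottle, bolt_tray, vblock_a, vblock_b from where it was at the start of the episode above 0.03 m).
It also fails if it takes over 58 s, if anything falls off the work surface, if the arm or the gripper's body presses on something with over 40 N, if the wrist force passes 120 N, or if a joint passes its speed limit or range.

## Robot

A 6-joint arm with a two-finger parallel gripper is mounted at the origin on the work surface. World frame = base frame: x ahead of the robot, y to its left, z up, the work surface at z = 0. Lengths are in m, angles in rad, forces in N, time in s.
With the tool pointing down it reaches from about 0.325 to 0.85 m from the base axis. Payload 4.4 kg.
Tool frame: the origin (TCP) lies on the centre line of the jaws, within the pads' length; the fingertips stand 22 mm ahead of it and the grasp point (between the pads) lies 3 mm ahead of it; z points along the fingers, y is the line along which they close (so a half turn about z gives the same grasp; the last joint's range is limited). The gripper opens to 94 mm and grips with 3 to 60 N. Pads are 16 mm wide; open, the fingers measure 119 mm over their backs; the gripper's body (75 mm by 177 mm) begins 78 mm behind the grasp point.
Start: joints at [-1.327, 0.207, 1.542, -0, 1.393, -0.15], TCP at [0.221, -0.531, 0.227] pointing down, gripper open.
Joint ranges: [-2.73, 2.73], [-0.86, 2.22], [0.23, 2.46], [-1.11, 4.25], [0.08, 2.63], [-2.82, 2.82]. Speed limits (rad/s): [2.79, 2.79, 3.14, 3.14, 3.14, 3.14].

## Interface

Orientations are given as a 3x3 rotation matrix whose columns are the frame's x, y, z axes.
In Python, from plant import env gives the robot as it stands. The module is installed in compiled form; this text tells all that it offers.
- The arm moves only by the tool jog_arm, never from a script. Its argument "series" is a list of rows, each a list of 2 entries, a list of its own where there are three numbers: the shift along the tool's x, y, z each as a share of 250 mm, from -1 to 1, then the turn about the tool's z as a share of 180 degrees, from -1 to 1. In form: [[[x, y, z], yaw], ...]. A call has 1 to 20 rows; each row is the pose to reach, as a shift and turn from the pose commanded when the call began, along the tool's axes at that moment, turning the shorter way round; what a row does not reach only later rows make up. A row lasts 1/8 s, in which the tool goes at most 62.5 mm and 10.7 degrees, less where a joint would pass 70% of its speed; a pose out of reach is approached as far as the arm can. A call with a number of a shift or a turn outside -1 to 1 is refused whole. A call with a gripper value outside its range is refused whole. "hand" is the gripper command: -1 is fully open, 1 is shut, values between are in proportion, set as the call begins (left out, the last holds). The fingers move at their own pace and stop on an object; "squeeze" is the grip in N (left out, the last holds). Time passes only in rows, so rows that repeat a pose let the fingers close. It gives the time, the measured TCP pose, the force, the opening and the grip force at its end, in the units of the state.
- env.state(): the state, without advancing time (a new reading comes with each control period).
- env.capture(name): name is "scene" or "top" or "wrist"; returns (picture, depth): 384x512x3 uint8, blue, green, red; 384x512 float32, m along the optical axis (not along the pixel's ray), 0 where there is no reading.
- env.get_calibration(name): a dict with "fx", "fy", "cx", "cy" (pixels), "R" (3x3) and "t" (3): a world point X has camera coordinates R X + t. Camera axes: x right, y down, z forward; pixel columns grow to the right and rows downward; lengths in m; the calibration is good to about 2 mm. The wrist camera is an equidistant fisheye: a pixel r from the principal point sees the ray r / f radians off the axis. A picture is of the moment at which its call begins: read the wrist's pose just before it. get_calibration takes no time and is no camera call; for the wrist camera it gives the pose at the moment of the call.
- env.close_job(): hands the job in; it is judged then, once.
The state is a dict: "clock": time; "joint_pos": joint angles; "joint_velocities": joint speeds; "effort": joint torques, N m; "tcp_pos": TCP position; "eef_rot": TCP orientation; "wrist_force": force on the tool from outside, world axes, zero at the start; "wrist_torque": the same for the moment, N m; "grip_width": finger opening in m; "grip_force": force on a finger pad.
Only numpy, scipy, OpenCV 4.12 (cv2) and the standard library are available. Lean on these libraries where they do the work, as an engineer would, in place of code of your own. Each camera call takes 0.05 s, during which the arm holds its last target. There are 200 camera calls.

## Working session

There is one attempt and no reset: what is moved stays moved. The work goes in short steps, Python scripts to look and compute and a tool call to move; the robot and the scene stay as the last step left them, time stands still between calls to the robot, and variables do not carry over. Pictures are saved under pics/ and viewed, at most 10 in all, crops included, and the job is handed in when it is done.

Besides the shell and the picture viewer there is one more tool, called after ">>>" as name(argument=value, ...), one argument or row to a line, values as JSON. jog_arm: Moves the arm, as the interface text tells. Shift numbers are shares of 250 mm and turn numbers shares of 180 degrees, none past 1 either way. Its arguments: {"type":"object","properties":{"series":{"type":"array"},"hand":{"type":"number"},"squeeze":{"type":"number"}},"required":["series"]}

```bash
mkdir -p pics; cat > h.py <<'E'
import numpy as np, cv2, json
from plant import env
def cap(n):
    c=env.get_calibration(n); p,d=env.capture(n)
    return p,d,{k:np.array(v) for k,v in c.items()}
def pt(c,u,v,z):  # depth back-projection (pinhole)
    X=np.array([(u-c['cx'])/c['fx']*z,(v-c['cy'])/c['fy']*z,z]); return c['R'].T@(X-c['t'])
def plane(c,u,v,h):
    r=c['R'].T@np.array([(u-c['cx'])/c['fx'],(v-c['cy'])/c['fy'],1]); o=-c['R'].T@c['t']
    return o+r*(h-o[2])/r[2]
def cloud(c,d):
    v,u=np.mgrid[:d.shape[0],:d.shape[1]]
    X=np.stack([(u-c['cx'])/c['fx']*d,(v-c['cy'])/c['fy']*d,d],-1); return (X-c['t'])@c['R']
E
python3 - <<'E'
from h import *
for n in ('top','scene'):
    p,d,c=cap(n); cv2.imwrite(f'pics/{n}0.png',p); np.savez(f'{n}0.npz',p=p,d=d,**c)
    print(n,c['fx'],c['cx'],c['cy'],(-c['R'].T@c['t']).round(3),c['R'].round(2).tolist(), (d==0).mean())
s=env.state(); print(s['eef_rot'],s['clock'],s['tcp_pos'])
E
```

```text
top 459.56309909756925 260.8857386060406 187.5605998879179 [0.356 0.048 1.417] [[-0.03, -1.0, 0.01], [-0.99, 0.03, -0.11], [0.11, -0.01, -0.99]] 0.004277547200520833
scene 492.0622015855148 260.705331164182 190.0972325124174 [1.079 0.855 1.577] [[-0.8, 0.6, -0.01], [0.51, 0.66, -0.55], [-0.33, -0.44, -0.84]] 0.003875732421875
[[ 9.23064906e-01  3.84643910e-01 -4.92384879e-04]
 [ 3.84644096e-01 -9.23062791e-01  2.00076125e-03]
 [ 3.15078469e-04 -2.03622543e-03 -9.99997877e-01]] 0.1 [ 0.22100388 -0.53011053  0.22640531]
```

View pics/top0.png

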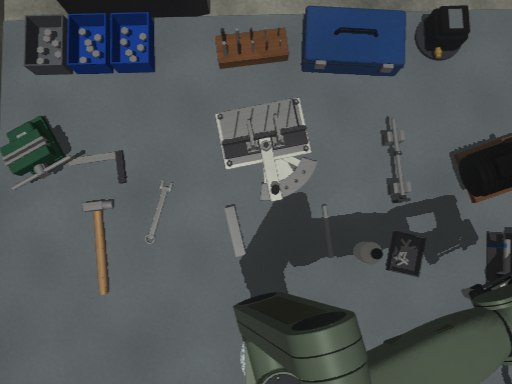

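View pics/scene0.png

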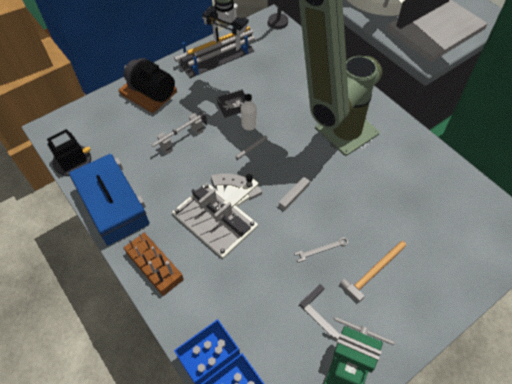

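The top view shows the saw bed at (265,135), with the knob at (275,188). The rod on its V-blocks runs from (392,118) to (400,198). I'll enlarge both areas.

```bash
python3 - <<'E'
from h import *
z=np.load('top0.npz'); p=z['p']; 
a=cv2.resize(p[90:210,205:325],(480,480),interpolation=cv2.INTER_CUBIC); b=cv2.resize(p[105:210,365:430],None,fx=4.57,fy=4.57,interpolation=cv2.INTER_CUBIC)[:480]
b=cv2.convertScaleAbs(b,alpha=1.3); cv2.imwrite('pics/crop1.png',np.hstack([a,b]))
c={k:z[k] for k in ('R','t','fx','fy','cx','cy')}
P=cloud(c,z['d'])
# rod: high points in region
m=(P[105:210,365:430,2]>0.035); Q=P[105:210,365:430][m]; print(len(Q))
for x0 in np.arange(0.38,0.70,0.01):
    q=Q[(Q[:,0]>x0)&(Q[:,0]<x0+.01)]
    if len(q): print(x0.round(2),len(q),'y',np.percentile(q[:,1],[0,50,100]).round(3),'z',np.percentile(q[:,2],[10,50,100]).round(3))
for n,u,v,h in (('knob',275,188,.09),('bed c1',217,117,.02),('c2',296,98,.02),('c3',310,151,.02),('c4',230,166,.02)): print(n,plane(c,u,v,h).round(3), P[v,u].round(3))
E
```

```text
802
0.44 5 y [-0.388 -0.379 -0.367] z [0.052 0.069 0.073]
0.45 53 y [-0.399 -0.379 -0.364] z [0.05  0.075 0.082]
0.46 21 y [-0.388 -0.379 -0.373] z [0.066 0.074 0.078]
0.47 38 y [-0.404 -0.378 -0.355] z [0.047 0.068 0.076]
0.48 72 y [-0.405 -0.376 -0.355] z [0.055 0.069 0.078]
0.49 64 y [-0.406 -0.374 -0.353] z [0.055 0.069 0.08 ]
0.5 54 y [-0.404 -0.379 -0.354] z [0.06  0.069 0.078]
0.51 16 y [-0.385 -0.378 -0.373] z [0.065 0.068 0.074]
0.52 12 y [-0.382 -0.377 -0.371] z [0.068 0.07  0.075]
0.53 15 y [-0.384 -0.377 -0.372] z [0.065 0.069 0.075]
0.54 15 y [-0.384 -0.376 -0.37 ] z [0.067 0.07  0.072]
0.55 12 y [-0.381 -0.376 -0.371] z [0.065 0.071 0.075]
0.56 15 y [-0.382 -0.374 -0.37 ] z [0.064 0.071 0.074]
0.57 13 y [-0.379 -0.373 -0.37 ] z [0.063 0.069 0.074]
0.58 14 y [-0.381 -0.374 -0.368] z [0.063 0.069 0.075]
0.59 32 y [-0.384 -0.371 -0.364] z [0.063 0.074 0.083]
0.6 12 y [-0.379 -0.373 -0.368] z [0.065 0.068 0.074]
0.61 14 y [-0.38  -0.371 -0.367] z [0.062 0.068 0.072]
0.62 12 y [-0.376 -0.371 -0.367] z [0.066 0.07  0.072]
0.63 84 y [-0.397 -0.367 -0.345] z [0.045 0.068 0.078]
0.64 65 y [-0.395 -0.367 -0.345] z [0.053 0.069 0.074]
0.65 63 y [-0.396 -0.365 -0.345] z [0.06  0.069 0.076]
0.66 25 y [-0.397 -0.371 -0.353] z [0.065 0.07  0.075]
0.67 13 y [-0.373 -0.367 -0.364] z [0.066 0.07  0.074]
0.68 12 y [-0.374 -0.368 -0.363] z [0.066 0.069 0.072]
0.69 13 y [-0.373 -0.366 -0.363] z [0.063 0.067 0.073]
knob [ 0.497 -0.006  0.09 ] [ 0.497 -0.006  0.092]
bed c1 [0.732 0.164 0.02 ] [0.729 0.163 0.029]
c2 [ 0.786 -0.084  0.02 ] [ 0.785 -0.084  0.023]
c3 [ 0.617 -0.121  0.02 ] [ 0.617 -0.121  0.019]
c4 [0.577 0.127 0.02 ] [0.576 0.126 0.024]
```

View pics/crop1.png

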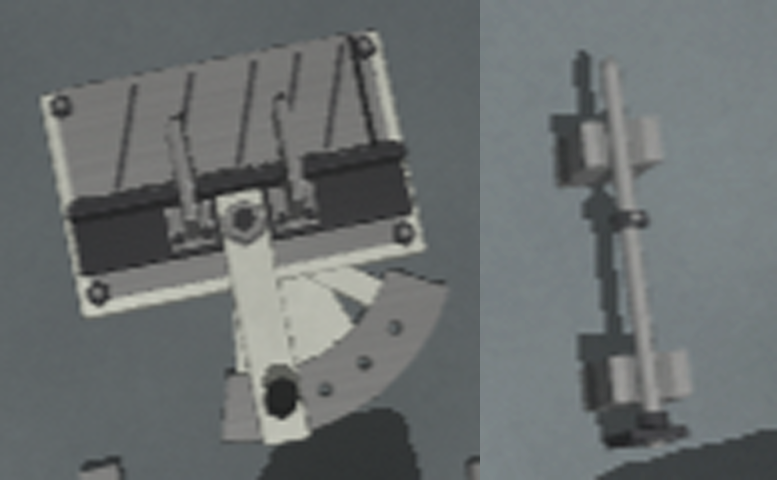

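Enlarged, the pivot sits at about (266,144) and the four quadrant holes run to the right of the knob. The rod's nose points away from the robot (+x), its collar is at (398,152), and the plate is at the near end. Next I'll add a move-planning helper.

```bash
cat >> h.py <<'E'
def yaw(): R=env.state()['eef_rot']; return np.degrees(np.arctan2(R[1,0],R[0,0]))
def plan(*tg):  # targets (x,y,z,yawdeg) -> rows
    s=env.state(); R=np.array(s['eef_rot']); p=np.array(s['tcp_pos']); y0=yaw()
    for x,y,z,w in tg:
        d=R.T@(np.array([x,y,z])-p)/.25; t=-((w-y0+180)%360-180)/180
        print([[*map(float,d.round(4))],round(float(t),4)])
def wpix(c,X): # fisheye projection
    q=c['R']@np.asarray(X)+c['t']; th=np.arctan2(np.hypot(q[0],q[1]),q[2]); f=np.arctan2(q[1],q[0])
    return c['cx']+c['fx']*th*np.cos(f), c['cy']+c['fy']*th*np.sin(f)
def wray(c,u,v,h):
    a=np.array([(u-c['cx'])/c['fx'],(v-c['cy'])/c['fy']]); th=np.hypot(*a)
    r=c['R'].T@np.append(a/max(th,1e-9)*np.sin(th),np.cos(th)); o=-c['R'].T@c['t']
    return o+r*(h-o[2])/r[2]
E
python3 - <<'E'
from h import *
plan((.28,-.42,.30,17),(.497,-.006,.28,12.3))
E
```

```text
[[0.3873, -0.3164, -0.2936], 0.0312]
[[1.8255, -1.5109, -0.2107], 0.0573]
```

>>> jog_arm(
  series=[
    [[0.2,-0.15,-0.28],0.03],
    [[0.4,-0.32,-0.3],0.03],
    [[0.6,-0.5,-0.3],0.04],
    [[0.8,-0.65,-0.28],0.05],
    [[0.98,-0.82,-0.25],0.057],
    [[0.98,-0.82,-0.25],0.057],
  ],
  hand=-1,
)

```text
clock: 0.85
tcp_pos: [0.3689, -0.2443, 0.2893]
eef_rot: [[0.976, 0.217, -0.0], [0.217, -0.976, 0.001], [-0.0, -0.001, -1.0]]
wrist_force: [-0.4, -0.6, -0.2]
grip_width: 0.0938
grip_force: 0.0
```

```bash
python3 - <<'E'
from h import *
plan((.497,-.006,.28,12.3))
E
```

```text
[[0.7066, -0.8198, 0.0382], 0.0011]
```

>>> jog_arm(
  series=[
    [[0.25,-0.3,0.01],0],
    [[0.45,-0.55,0.02],0],
    [[0.6,-0.7,0.03],0],
    [[0.7,-0.82,0.04],0],
    [[0.7,-0.82,0.04],0],
    [[0.7,-0.82,0.04],0],
  ],
)

```text
clock: 1.6
tcp_pos: [0.4954, -0.0083, 0.2792]
eef_rot: [[0.976, 0.217, -0.002], [0.217, -0.976, 0.0], [-0.002, -0.0, -1.0]]
wrist_force: [-0.4, -0.5, 0.2]
grip_width: 0.0943
grip_force: 0.0
```

```bash
python3 - <<'E'
from h import *
p,d,c=cap('wrist'); cv2.imwrite('pics/w1.png',p); np.savez('w1.npz',p=p,d=d,**c)
print(env.state()['tcp_pos'],c['fx'],c['cx'],c['cy'],-c['R'].T@c['t'],c['R'].round(2).tolist())
for X in ((.497,-.006,.09),(.634,.024,.04)): print(wpix(c,X))
E
```

```text
[ 0.49509279 -0.0093752   0.27935062] 297.3186396354542 253.4916097244579 193.76064307290446 [0.56061019 0.00675737 0.43615035] [[0.22, -0.98, 0.0], [-0.95, -0.21, 0.23], [-0.23, -0.05, -0.97]]
(np.float64(252.26560392960883), np.float64(178.4364541596936))
(np.float64(252.8569695459832), np.float64(67.45550827004675))
```

View pics/w1.png

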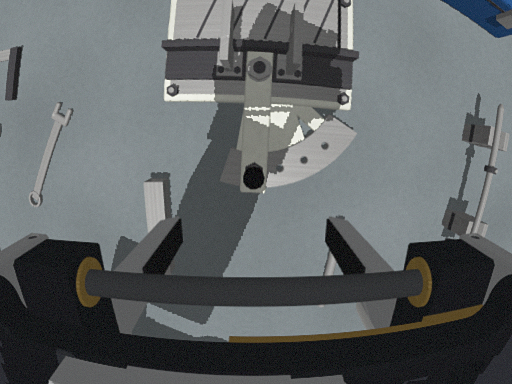

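The wrist view shows the knob at (254,176), the pivot bolt at (259,67), and holes at about (281,168), (304,160) and (325,146). I'll refine these.

```bash
python3 - <<'E'
from h import *
from scipy.optimize import least_squares
z=np.load('w1.npz'); c={k:z[k] for k in ('R','t','fx','fy','cx','cy')}; g=cv2.cvtColor(z['p'],6).astype(float)
H=[]
for u,v in ((281,168),(304,160),(325,146)):
    w=g[v-6:v+7,u-6:u+7]; k=np.clip(np.percentile(w,60)-25-w,0,None); 
    yy,xx=np.mgrid[-6:7,-6:7]; k*=(xx**2+yy**2<30)
    a,b=u+(k*xx).sum()/k.sum(),v+(k*yy).sum()/k.sum(); H.append(wray(c,a,b,.02)); print(a,b,H[-1].round(4))
# knob
m=(g<45).astype(np.uint8); m[:160]=0;m[192:]=0;m[:,:238]=0;m[:,270:]=0
n,l,s,ce=cv2.connectedComponentsWithStats(m); i=1+s[1:,4].argmax(); print('knob',ce[i],s[i],wray(c,*ce[i],.085).round(4))
pv=wray(c,259,67,.042); print('pivot bolt',pv.round(4))
def f(q):
    r=[]
    for a,h in zip((15,30,45),H):
        t=q[2]+np.radians(a); r+=[*(q[:2]-.14*np.array([np.cos(t),np.sin(t)])-h[:2])]
    K=wray(c,*ce[i],.085)[:2]; r+=[*(q[:2]-.14*np.array([np.cos(q[2]),np.sin(q[2])])-K)]
    return r
o=least_squares(f,[.634,.024,.21]); print(o.x,np.degrees(o.x[2]),(np.array(o.fun)*1000).round(1))
x,y,t=o.x
print('knob',x-.14*np.cos(t),y-.14*np.sin(t))
# bed corner screws for yaw
for u,v in ((173,90),(344,98)): print(wray(c,u,v,.022).round(4))
E
```

```text
279.11790137882684 167.58220378593128 [ 0.5078 -0.0423  0.02  ]
303.568115942029 159.62246376811595 [ 0.5268 -0.0737  0.02  ]
324.59049447911667 145.7421987518003 [ 0.5534 -0.0986  0.02  ]
knob [253.24409449 176.92913386] [243 165  21  24 381] [ 0.4981 -0.0069  0.085 ]
pivot bolt [0.636  0.0162 0.042 ]
[0.63634764 0.01382504 0.14977238] 8.581325027229157 [ 0.3  0.1  0.1  0.2 -0.1 -0.2 -0.2 -0.1]
knob 0.4979149297400689 -0.0070647929510382085
[0.585  0.1282 0.022 ]
[ 0.6273 -0.1098  0.022 ]
```

```bash
python3 - <<'E'
from h import *
plan((.498,-.007,.12,8.6),(.498,-.007,.083,8.6))
E
```

```text
[[0.0144, -0.0068, 0.6374], 0.0214]
[[0.0146, -0.0068, 0.7854], 0.0214]
```

>>> jog_arm(
  series=[
    [[0.014,-0.007,0.2],0.02],
    [[0.014,-0.007,0.4],0.021],
    [[0.014,-0.007,0.6],0.021],
    [[0.014,-0.007,0.72],0.021],
    [[0.014,-0.007,0.785],0.021],
    [[0.014,-0.007,0.785],0.021],
    [[0.014,-0.007,0.785],0.021],
  ],
)

```text
clock: 2.52
tcp_pos: [0.4999, -0.0078, 0.0852]
eef_rot: [[0.989, 0.149, 0.003], [0.149, -0.989, -0.001], [0.003, 0.001, -1.0]]
wrist_force: [-0.4, 0.3, 0.2]
grip_width: 0.0937
grip_force: 0.0
```

>>> jog_arm(
  series=[
    [[0,0,0],0],
    [[0,0,0],0],
    [[0,0,0],0],
    [[0,0,0],0],
    [[0,0,0],0],
    [[0,0,0],0],
  ],
  hand=1,
  squeeze=40,
)

```text
clock: 3.28
tcp_pos: [0.4985, -0.0071, 0.0836]
eef_rot: [[0.989, 0.149, -0.0], [0.149, -0.989, 0.0], [-0.0, -0.0, -1.0]]
wrist_force: [0.5, -0.3, 0.3]
grip_width: 0.0369
grip_force: 0.0
```

Still closing; I'll wait and then lift 13 mm.

>>> jog_arm(
  series=[
    [[0,0,0],0],
    [[0,0,0],0],
    [[0,0,0],0],
    [[0,0,0],0],
  ],
)

```text
clock: 3.78
tcp_pos: [0.4985, -0.0072, 0.0836]
eef_rot: [[0.989, 0.149, -0.0], [0.149, -0.989, -0.0], [-0.0, 0.0, -1.0]]
wrist_force: [-0.0, -0.6, -0.2]
grip_width: 0.025
grip_force: 40.0
```

>>> jog_arm(
  series=[
    [[0,0,-0.02],0],
    [[0,0,-0.04],0],
    [[0,0,-0.054],0],
    [[0,0,-0.054],0],
    [[0,0,-0.054],0],
  ],
)

```text
clock: 4.4
tcp_pos: [0.4984, -0.0071, 0.0969]
eef_rot: [[0.989, 0.149, -0.0], [0.149, -0.989, 0.0], [-0.0, -0.0, -1.0]]
wrist_force: [3.8, -2.1, -10.9]
grip_width: 0.0249
grip_force: 40.0
```

```bash
python3 - <<'E'
from h import *
s=env.state(); print(s['tcp_pos'],s['wrist_force'],s['grip_width'],yaw())
P=np.array([.6363,.0138]); k=np.array(s['tcp_pos']); v=k[:2]-P; y=yaw(); L=[]
for a in (4,9,14,19,24,28,30):
    t=np.radians(a); q=P+np.array([[np.cos(t),-np.sin(t)],[np.sin(t),np.cos(t)]])@v; L.append((*q,k[2],y+a))
plan(*L); print(np.hypot(*v))
E
```

```text
[ 0.49841683 -0.00712787  0.09687887] [  3.7545077   -2.12572778 -10.88458162] 0.024865611704163165 8.582084491414255
[[0.0014, 0.0389, -0.0], -0.0222]
[[0.0069, 0.0873, -0.0], -0.05]
[[0.0167, 0.1349, -0.0], -0.0778]
[[0.0305, 0.1816, -0.0], -0.1056]
[[0.0484, 0.2269, -0.0], -0.1333]
[[0.0655, 0.2618, -0.0], -0.1556]
[[0.075, 0.2789, -0.0], -0.1667]
0.13946234520839845
```

>>> jog_arm(
  series=[
    [[0.0014,0.039,0],-0.022],
    [[0.007,0.087,0],-0.05],
    [[0.017,0.135,0],-0.078],
    [[0.0305,0.1816,0],-0.1056],
    [[0.0484,0.227,0],-0.133],
    [[0.0655,0.262,0],-0.1556],
    [[0.075,0.279,0],-0.1667],
    [[0.075,0.279,0],-0.1667],
    [[0.075,0.279,0],-0.1667],
    [[0.075,0.279,0],-0.1667],
  ],
)

```text
clock: 5.65
tcp_pos: [0.5276, -0.0719, 0.0967]
eef_rot: [[0.782, 0.623, 0.0], [0.623, -0.782, 0.003], [0.002, -0.002, -1.0]]
wrist_force: [4.9, 1.7, -10.8]
grip_width: 0.0251
grip_force: 40.0
```

>>> jog_arm(
  series=[
    [[0,0,0.02],0],
    [[0,0,0.04],0],
    [[0,0,0.054],0],
    [[0,0,0.054],0],
    [[0,0,0.054],0],
  ],
)

```text
clock: 6.28
tcp_pos: [0.5279, -0.0724, 0.0839]
eef_rot: [[0.782, 0.624, 0.001], [0.624, -0.782, 0.002], [0.002, -0.001, -1.0]]
wrist_force: [4.0, 3.3, -7.3]
grip_width: 0.0251
grip_force: 40.0
```

```bash
python3 - <<'E'
from h import *
s=env.state(); print(s['tcp_pos'],s['wrist_force'],s['wrist_torque'],s['grip_width'],yaw())
v=np.array(s['tcp_pos'])[:2]-[.6363,.0138]; print(np.degrees(np.arctan2(-v[1],-v[0])))
E
```

```text
[ 0.52793214 -0.072399    0.08390714] [ 4.00959779  3.33510631 -7.29991951] [ 0.61153187 -0.78069814 -0.03118262] 0.025064792932573746 38.574847336286126
38.49977435308526
```

>>> jog_arm(
  series=[
    [[0,0,0],0],
    [[0,0,0],0],
    [[0,0,0],0],
    [[0,0,0],0],
  ],
  hand=-1,
)

```text
clock: 6.78
tcp_pos: [0.5276, -0.0736, 0.084]
eef_rot: [[0.782, 0.624, 0.0], [0.624, -0.782, -0.0], [-0.0, 0.0, -1.0]]
wrist_force: [0.2, 0.0, 0.1]
grip_width: 0.0616
grip_force: 0.0
```

>>> jog_arm(
  series=[
    [[-0.02,0,-0.2],0],
    [[-0.1,0,-0.45],0],
    [[-0.2,0,-0.7],0],
    [[-0.2,0,-0.7],0],
    [[-0.2,0,-0.7],0],
    [[-0.2,0,-0.7],0],
  ],
)

```text
clock: 7.52
tcp_pos: [0.4874, -0.1038, 0.2564]
eef_rot: [[0.781, 0.624, -0.004], [0.624, -0.781, 0.002], [-0.002, -0.004, -1.0]]
wrist_force: [-0.7, 0.7, -0.5]
grip_width: 0.0938
grip_force: 0.0
```

```bash
python3 - <<'E'
from h import *
p,d,c=cap('wrist'); np.savez('w2.npz',p=p,d=d,**c)
cv2.imwrite('pics/w2.png',cv2.resize(p[0:230,100:420],None,fx=2.4,fy=2.4,interpolation=cv2.INTER_CUBIC))
s=env.state(); print(s['tcp_pos'],s['clock'])
t=np.radians(38.58)
for n,x,y,h in (('knob',-.14,0,.09),('earL top',.045,.045,.113),('earR top',.045,-.045,.113),('pv',0,0,.042)):
    X=[.6363+x*np.cos(t)-y*np.sin(t),.0138+x*np.sin(t)+y*np.cos(t),h]; u,v=wpix(c,X); print(n,np.round(X,4),round(u,1),round(v,1),'crop',round((u-100)*2.4),round(v*2.4),'depth',d[int(v),int(u)],(c['R']@X+c['t'])[2])
E
```

```text
[ 0.48735795 -0.10374932  0.25625211] 7.575
knob [ 0.5269 -0.0735  0.09  ] 255.5 139.3 crop 373 334 depth 0.31962794 0.3183853923640706
earL top [0.6434 0.077  0.113 ] 213.2 -26.8 crop 272 -64 depth 0.05248612 0.2526345744953023
earR top [0.6995 0.0067 0.113 ] 298.2 -26.6 crop 476 -64 depth 0.054071248 0.25238715844147863
pv [0.6363 0.0138 0.042 ] 255.5 28.5 crop 373 68 depth 0.32059205 0.332104041592581
```

View pics/w2.png

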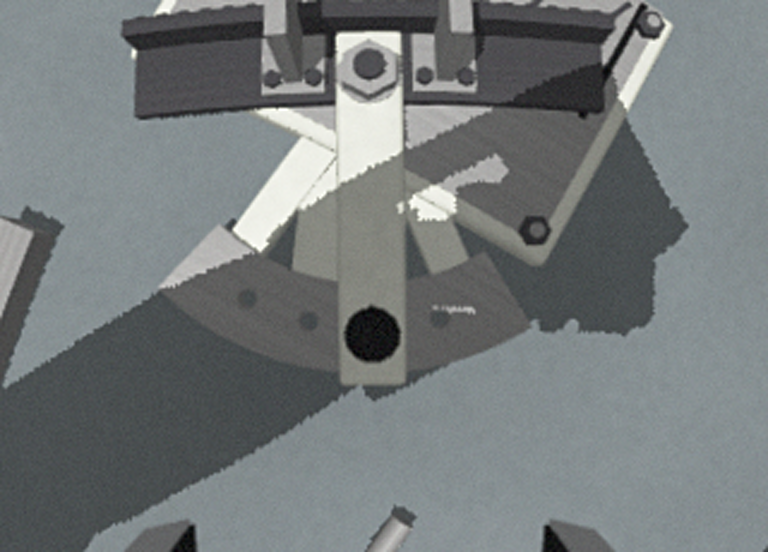

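The picture shows two free holes on the left, (247,298) and (308,320), and one on the right, (440,318). The knob is at (372,333), exactly where the 30° setting predicts, and the depth agrees, so the pin is home. Next is the rod.

```bash
python3 - <<'E'
from h import *
plan((.55,-.376,.25,-177.2))
E
```

```text
[[-0.4837, 1.0074, 0.0219], -0.8011]
```

>>> jog_arm(
  series=[
    [[-0.05,0.1,0],-0.057],
    [[-0.1,0.2,0],-0.114],
    [[-0.15,0.3,0],-0.171],
    [[-0.2,0.4,0],-0.228],
    [[-0.25,0.5,0],-0.285],
    [[-0.3,0.6,0],-0.342],
    [[-0.35,0.7,0],-0.4],
    [[-0.4,0.8,0],-0.457],
    [[-0.45,0.9,0.01],-0.514],
    [[-0.48,1,0.02],-0.57],
    [[-0.48,1,0.02],-0.627],
    [[-0.48,1,0.02],-0.684],
    [[-0.48,1,0.02],-0.741],
    [[-0.48,1,0.02],-0.801],
    [[-0.48,1,0.02],-0.801],
    [[-0.48,1,0.02],-0.801],
  ],
)

```text
clock: 9.57
tcp_pos: [0.5504, -0.3743, 0.2522]
eef_rot: [[-0.999, -0.046, -0.002], [-0.046, 0.999, 0.002], [0.002, 0.002, -1.0]]
wrist_force: [0.4, -0.5, 0.8]
grip_width: 0.094
grip_force: 0.0
```

```bash
python3 - <<'E'
from h import *
p,d,c=cap('wrist'); np.savez('w3.npz',p=p,d=d,**c)
cv2.imwrite('pics/w3.png',p)
s=env.state(); print(s['tcp_pos'],s['joint_pos'],s['clock'])
for x in (.45,.595,.70): print(x,wpix(c,(x,-.379+(x-.45)*.05,.065)))
E
```

```text
[ 0.55042585 -0.3743991   0.25265678] [-7.27169011e-01  3.82366707e-01  1.26562947e+00  4.10609491e-06
  1.49527778e+00 -2.34443836e+00] 9.625
0.45 (np.float64(252.88448601050757), np.float64(95.89397972608194))
0.595 (np.float64(253.2707981278805), np.float64(217.89009557097037))
0.7 (np.float64(253.52060063946723), np.float64(291.5865196847083))
```

View pics/w3.png

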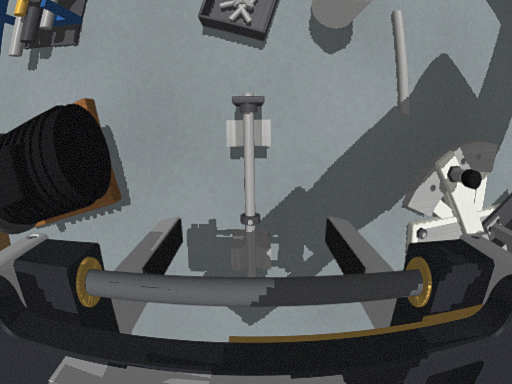

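The rod runs down the picture from its plate at (248,100) to its collar at (250,218). The V-block under the middle is at (248,133).

```bash
python3 - <<'E'
from h import *
z=np.load('w3.npz'); c={k:z[k] for k in ('R','t','fx','fy','cx','cy')}; g=cv2.cvtColor(z['p'],6).astype(float)
L=[]
for v in range(155,210,5):
    r=g[v-1:v+2,236:264].mean(0); th=(r.max()+np.median(r))/2
    gr=np.diff(r); a=236+gr.argmax()+.5; b=236+gr.argmin()+.5; L.append(wray(c,(a+b)/2,v,.065)); print(v,a,b,L[-1].round(4))
L=np.array(L); print(np.polyfit(L[:,0],L[:,1],1), np.median(L[:,1]))
print('col centre bright',[(v,int(g[v,242:246].mean()),int(g[v,250:252].mean())) for v in range(206,232)])
print('near',[(v,int(g[v,248:251].mean())) for v in range(88,112)])
for v in (213,222,224): print(v,wray(c,250,v,.065+.012).round(4))
for v in (96,104): print(v,wray(c,248,v,.077).round(4))
E
```

```text
155 243.5 253.5 [ 0.5189 -0.3809  0.065 ]
160 254.5 253.5 [ 0.5244 -0.3742  0.065 ]
165 244.5 243.5 [ 0.5308 -0.3856  0.065 ]
170 254.5 243.5 [ 0.5365 -0.3795  0.065 ]
175 254.5 253.5 [ 0.5422 -0.3734  0.065 ]
180 244.5 243.5 [ 0.5487 -0.3849  0.065 ]
185 244.5 243.5 [ 0.5547 -0.3846  0.065 ]
190 245.5 253.5 [ 0.5605 -0.3779  0.065 ]
195 245.5 253.5 [ 0.5666 -0.3776  0.065 ]
200 245.5 244.5 [ 0.573  -0.3827  0.065 ]
205 245.5 244.5 [ 0.5792 -0.3824  0.065 ]
[-0.04087509 -0.35790219] -0.38086888517672485
col centre bright [(206, 130, 162), (207, 129, 161), (208, 129, 162), (209, 132, 165), (210, 134, 158), (211, 138, 163), (212, 127, 165), (213, 89, 165), (214, 56, 167), (215, 48, 167), (216, 51, 96), (217, 61, 63), (218, 67, 72), (219, 64, 93), (220, 66, 151), (221, 64, 168), (222, 66, 173), (223, 67, 167), (224, 99, 148), (225, 127, 99), (226, 129, 157), (227, 130, 166), (228, 129, 166), (229, 101, 168), (230, 78, 169), (231, 77, 168)]
near [(88, 140), (89, 142), (90, 139), (91, 140), (92, 145), (93, 165), (94, 172), (95, 174), (96, 86), (97, 93), (98, 94), (99, 89), (100, 88), (101, 82), (102, 63), (103, 57), (104, 82), (105, 85), (106, 81), (107, 85), (108, 80), (109, 81), (110, 80), (111, 80)]
213 [ 0.5853 -0.376   0.077 ]
222 [ 0.5964 -0.3756  0.077 ]
224 [ 0.5989 -0.3754  0.077 ]
96 [ 0.4515 -0.3843  0.077 ]
104 [ 0.4605 -0.3839  0.077 ]
```

```bash
python3 - <<'E'
from h import *
plan((.547,-.379,.068,-176.7))
E
```

```text
[[0.0137, -0.0186, 0.7386], -0.0035]
```

>>> jog_arm(
  series=[
    [[0.014,-0.019,0.2],-0.003],
    [[0.014,-0.019,0.4],-0.003],
    [[0.014,-0.019,0.58],-0.003],
    [[0.014,-0.019,0.7],-0.003],
    [[0.014,-0.019,0.739],-0.003],
    [[0.014,-0.019,0.739],-0.003],
    [[0.014,-0.019,0.739],-0.003],
    [[0.014,-0.019,0.739],-0.003],
  ],
)

```text
clock: 10.62
tcp_pos: [0.5483, -0.3806, 0.071]
eef_rot: [[-0.998, -0.058, 0.003], [-0.058, 0.998, -0.002], [-0.002, -0.002, -1.0]]
wrist_force: [0.9, -0.4, -0.2]
grip_width: 0.0943
grip_force: 0.0
```

>>> jog_arm(
  series=[
    [[0,0,0],0],
    [[0,0,0],0],
    [[0,0,0],0],
    [[0,0,0],0],
    [[0,0,0],0],
    [[0,0,0],0],
    [[0,0,0],0],
    [[0,0,0],0],
    [[0,0,0],0],
    [[0,0,0],0],
    [[0,0,0],0],
  ],
  hand=1,
  squeeze=50,
)

```text
clock: 12.0
tcp_pos: [0.5473, -0.3793, 0.0689]
eef_rot: [[-0.998, -0.058, -0.0], [-0.058, 0.998, 0.001], [0.0, 0.001, -1.0]]
wrist_force: [-0.3, 1.4, 0.6]
grip_width: 0.0105
grip_force: 50.0
```

>>> jog_arm(
  series=[
    [[0,0,-0.04],0],
    [[0,0,-0.15],0],
    [[0,0,-0.3],0],
    [[0,0,-0.45],0],
    [[0,0,-0.6],0],
    [[0,0,-0.65],0],
    [[0,0,-0.65],0],
  ],
)

```text
clock: 12.88
tcp_pos: [0.5475, -0.3801, 0.2321]
eef_rot: [[-0.998, -0.058, 0.001], [-0.058, 0.998, -0.001], [-0.001, -0.001, -1.0]]
wrist_force: [0.8, 0.6, -2.5]
grip_width: 0.0109
grip_force: 50.0
```

>>> jog_arm(
  series=[
    [[0,0.12,0],0.03],
    [[0,0.28,0],0.06],
    [[0,0.46,0],0.09],
    [[0,0.64,0],0.12],
    [[0,0.82,0],0.15],
    [[0,1,0],0.18],
  ],
)

```text
clock: 13.62
tcp_pos: [0.5312, -0.1281, 0.2286]
eef_rot: [[-0.872, 0.489, -0.004], [0.489, 0.872, 0.002], [0.005, -0.0, -1.0]]
wrist_force: [0.7, 0.2, -2.1]
grip_width: 0.0108
grip_force: 50.0
```

```bash
python3 - <<'E'
from h import *
s=env.state(); print(s['grip_width'],s['wrist_force'],s['tcp_pos'])
e=np.array([.6434,.0770]); u=np.array([.6236,-.7817])
q=e-u*(.105+.05+.05); print(q)
plan((*q,.22,128.58),(*q,.0939,128.58))
E
```

```text
0.010830815975691417 [ 0.71819489  0.17902769 -2.0878735 ] [ 0.53117101 -0.12814152  0.22860471]
[0.515562  0.2372485]
[[0.7693, 1.2442, 0.0374], 0.123]
[[0.7669, 1.2445, 0.5418], 0.123]
```

>>> jog_arm(
  series=[
    [[0.1,0.17,0],0.02],
    [[0.21,0.35,0],0.05],
    [[0.32,0.53,0],0.08],
    [[0.43,0.7,0],0.1],
    [[0.54,0.87,0],0.12],
    [[0.62,1,0.01],0.123],
    [[0.62,1,0.01],0.123],
  ],
)

```text
clock: 14.5
tcp_pos: [0.5169, 0.1658, 0.2261]
eef_rot: [[-0.629, 0.777, -0.005], [0.777, 0.629, -0.0], [0.003, -0.004, -1.0]]
wrist_force: [0.2, -1.1, -2.3]
grip_width: 0.0107
grip_force: 50.0
```

```bash
python3 - <<'E'
from h import *
plan((.5156,.2372,.15,128.58),(.5156,.2372,.0939,128.58))
E
```

```text
[[0.2241, 0.1771, 0.3043], 0.0024]
[[0.2235, 0.178, 0.5287], 0.0024]
```

>>> jog_arm(
  series=[
    [[0.1,0.08,0],0],
    [[0.2,0.16,0.03],0.002],
    [[0.224,0.178,0.15],0.002],
    [[0.224,0.178,0.3],0.002],
    [[0.224,0.178,0.45],0.002],
    [[0.224,0.178,0.528],0.002],
    [[0.224,0.178,0.528],0.002],
    [[0.224,0.178,0.528],0.002],
    [[0.224,0.178,0.528],0.002],
  ],
)

```text
clock: 15.62
tcp_pos: [0.5197, 0.2352, 0.0983]
eef_rot: [[-0.621, 0.784, 0.002], [0.784, 0.621, 0.001], [-0.001, 0.002, -1.0]]
wrist_force: [0.4, -0.7, -1.8]
grip_width: 0.0107
grip_force: 50.0
```

```bash
python3 - <<'E'
from h import *
s=env.state(); print(s['tcp_pos'],yaw(),s['wrist_force'])
p,d,c=cap('wrist'); np.savez('w4.npz',p=p,d=d,**c)
q,d2,c2=cap('scene'); np.savez('s4.npz',p=q,d=d2,**c2)
t=np.array(s['tcp_pos']); e=np.array([.6434,.0770,.09]); u=np.array([.6236,-.7817,0]); 
for X in (e,e+.09*u,t+u*.155-[0,0,.004],t-[0,0,.004]):
    k=c2['R']@X+c2['t']; print(k[:2]/k[2]*c2['fx']+[c2['cx'],c2['cy']])
a=cv2.resize(q[140:260,140:280],None,fx=4,fy=4,interpolation=cv2.INTER_CUBIC)
cv2.imwrite('pics/s4.png',a)
E
```

```text
[0.51973757 0.23523501 0.0982797 ] 128.38807844368029 [ 0.43548964 -0.67918377 -1.75214569]
[229.00337647 212.41407124]
[204.59381603 207.06465956]
[241.36734747 215.02894348]
[284.69962905 224.52408989]
```

View pics/s4.png

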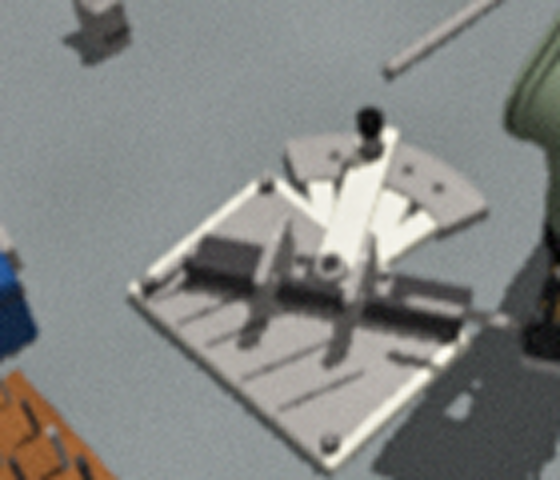

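The crop shows the fence with its arm and knob at (370,125). The rod comes in from the right along (520,322) to about (400,297), in line with the left ear at about (360,280).

```bash
python3 - <<'E'
from h import *
s=env.state(); print(s['tcp_pos'],yaw())
e=np.array([.6434,.0770]); u=np.array([.6236,-.7817]); L=[]
for g in (.05,.02,0,-.02): L.append((*(e-u*(.155+g)),.0939,128.58))
plan(*L)
E
```

```text
[0.51952649 0.23539273 0.09819997] 128.40047956449217
[[0.0157, -0.0079, 0.0172], -0.001]
[[-0.1043, -0.0075, 0.0173], -0.001]
[[-0.1843, -0.0072, 0.0174], -0.001]
[[-0.2643, -0.007, 0.0174], -0.001]
```

>>> jog_arm(
  series=[
    [[0.008,-0.008,0.017],-0.001],
    [[-0.02,-0.008,0.017],-0.001],
    [[-0.06,-0.008,0.017],-0.001],
    [[-0.1,-0.008,0.017],-0.001],
    [[-0.1,-0.008,0.017],-0.001],
    [[-0.1,-0.008,0.017],-0.001],
    [[-0.1,-0.008,0.017],-0.001],
  ],
)

```text
clock: 16.6
tcp_pos: [0.5324, 0.2146, 0.0926]
eef_rot: [[-0.624, 0.782, -0.0], [0.782, 0.624, 0.0], [0.0, -0.0, -1.0]]
wrist_force: [0.3, 0.5, -2.6]
grip_width: 0.0105
grip_force: 50.0
```

```bash
cat > ins.py <<'E'
from h import *
import sys
s=env.state(); t=np.array(s['tcp_pos']); e=np.array([.6434,.0770]); u=np.array([.6236,-.7817]); n=np.array([u[1],-u[0]])
r=t[:2]-e; print('tcp',t.round(4),'yaw',yaw(),'F',np.round(s['wrist_force'],1),'T',np.round(s['wrist_torque'],2),'w',s['grip_width'])
print('nose past ear',r@u+.155,'lateral',r@n)
plan(*[(*(e+u*(float(a)-.155)),.0939,128.58) for a in sys.argv[1:]])
E
python3 ins.py -.02 .02 .06 .09
```

```text
tcp [0.5324 0.2146 0.0926] yaw 128.59406272020482 F [ 0.3  0.5 -2.6] T [ 0.03 -0.12  0.04] w 0.010455423414677853
nose past ear -0.02176581257684715 lateral 0.0010152186531593342
[[-0.0071, 0.0041, -0.0051], 0.0001]
[[-0.1671, 0.004, -0.0051], 0.0001]
[[-0.3271, 0.004, -0.0051], 0.0001]
[[-0.4471, 0.004, -0.0052], 0.0001]
```

>>> jog_arm(
  series=[
    [[-0.007,0.004,-0.005],0],
    [[-0.03,0.004,-0.005],0],
    [[-0.06,0.004,-0.005],0],
    [[-0.085,0.004,-0.005],0],
    [[-0.11,0.004,-0.005],0],
    [[-0.14,0.004,-0.005],0],
    [[-0.167,0.004,-0.005],0],
    [[-0.167,0.004,-0.005],0],
    [[-0.167,0.004,-0.005],0],
  ],
)

```text
clock: 17.73
tcp_pos: [0.5593, 0.1824, 0.0939]
eef_rot: [[-0.624, 0.782, -0.0], [0.782, 0.624, 0.0], [0.0, -0.0, -1.0]]
wrist_force: [0.5, 0.1, -2.5]
grip_width: 0.0104
grip_force: 50.0
```

```bash
python3 ins.py .06 .09 .105; python3 - <<'E'
from h import *
p,d,c=cap('wrist'); cv2.imwrite('pics/w5.png',p)
E
```

```text
tcp [0.5593 0.1824 0.0939] yaw 128.5831162885647 F [ 0.5  0.1 -2.5] T [-0.02 -0.12  0.01] w 0.010431405816149937
nose past ear 0.020117212049938327 lateral 5.504985752865638e-06
[[-0.1596, 0.0, -0.0], 0.0]
[[-0.2796, 0.0, -0.0001], 0.0]
[[-0.3396, 0.0, -0.0001], 0.0]
```

View pics/w5.png

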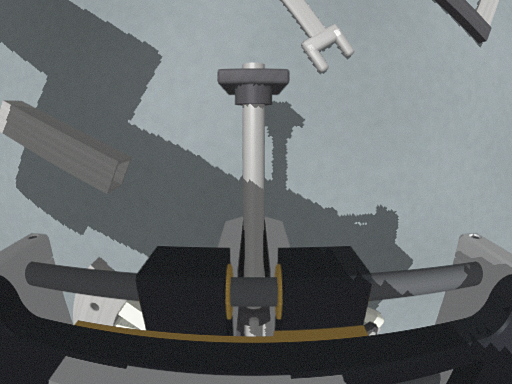

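The rod is straight in the pads, with its plate at (253,80). The contact forces are nil, so the nose is free in the left bore. I'll continue.

>>> jog_arm(
  series=[
    [[-0.04,0,0],0],
    [[-0.08,0,0],0],
    [[-0.12,0,0],0],
    [[-0.16,0,0],0],
    [[-0.19,0,0],0],
    [[-0.22,0,0],0],
    [[-0.25,0,0],0],
    [[-0.28,0,0],0],
    [[-0.28,0,0],0],
    [[-0.28,0,0],0],
  ],
)

```text
clock: 19.02
tcp_pos: [0.6029, 0.1278, 0.0939]
eef_rot: [[-0.624, 0.782, -0.0], [0.782, 0.624, 0.0], [0.0, -0.0, -1.0]]
wrist_force: [-0.3, 1.1, -2.2]
grip_width: 0.0108
grip_force: 50.0
```

```bash
python3 ins.py .1 .105 .108
```

```text
tcp [0.6029 0.1278 0.0939] yaw 128.5877889004252 F [-0.3  1.1 -2.2] T [ 0.04 -0.1   0.01] w 0.010823621918553876
nose past ear 0.09004071234876022 lateral -2.832814699274543e-05
[[-0.0399, -0.0001, -0.0001], 0.0]
[[-0.0599, -0.0001, -0.0001], 0.0]
[[-0.0719, -0.0001, -0.0001], 0.0]
```

>>> jog_arm(
  series=[
    [[-0.025,0,0],0],
    [[-0.045,0,0],0],
    [[-0.06,0,0],0],
    [[-0.07,0,0],0],
    [[-0.08,0,0],0],
    [[-0.09,0,0],0],
    [[-0.09,0,0],0],
  ],
  squeeze=20,
)

```text
clock: 19.9
tcp_pos: [0.6102, 0.1181, 0.0924]
eef_rot: [[-0.624, 0.781, -0.015], [0.781, 0.624, 0.013], [0.02, -0.004, -1.0]]
wrist_force: [-12.8, 18.5, 3.9]
grip_width: 0.011
grip_force: 20.0
```

```bash
python3 ins.py .115
```

```text
tcp [0.6102 0.1181 0.0924] yaw 128.62799839792228 F [-12.8  18.5   3.9] T [3.28 2.2  0.06] w 0.010950950162191456
nose past ear 0.10219103481836353 lateral 0.00032867575120419505
[[-0.0511, 0.0012, -0.0069], 0.0003]
```

>>> jog_arm(
  series=[
    [[0.025,0,0],0],
    [[0.025,0,0],0],
  ],
)

```text
clock: 20.15
tcp_pos: [0.6101, 0.1184, 0.0931]
eef_rot: [[-0.625, 0.781, -0.006], [0.781, 0.625, 0.005], [0.008, -0.002, -1.0]]
wrist_force: [-5.3, 8.0, -0.8]
grip_width: 0.0115
grip_force: 20.0
```

>>> jog_arm(
  series=[
    [[0,0,0],0],
    [[0,0,0],0],
    [[0,0,0],0],
    [[0,0,0],0],
    [[0,0,0],0],
    [[0,0,0],0],
  ],
  hand=-1,
)

```text
clock: 20.9
tcp_pos: [0.6132, 0.1149, 0.094]
eef_rot: [[-0.624, 0.782, 0.0], [0.782, 0.624, -0.0], [-0.0, -0.0, -1.0]]
wrist_force: [-0.8, -0.1, 0.4]
grip_width: 0.0679
grip_force: 0.0
```

>>> jog_arm(
  series=[
    [[0,0,-0.1],0],
    [[0,0,-0.25],0],
    [[0.15,0,-0.45],0],
    [[0.35,0,-0.6],0],
    [[0.5,0,-0.7],0.5],
    [[0.5,0,-0.7],0.5],
    [[0.5,0,-0.7],0.5],
    [[0.5,0,-0.7],0.5],
    [[0.5,0,-0.7],0.5],
    [[0.5,0,-0.7],0.5],
    [[0.5,0,-0.7],0.5],
    [[0.5,0,-0.7],0.5],
    [[0.5,0,-0.7],0.5],
    [[0.5,0,-0.7],0.5],
  ],
)

```text
clock: 22.65
tcp_pos: [0.5352, 0.2127, 0.2689]
eef_rot: [[0.781, 0.624, -0.0], [0.624, -0.781, -0.0], [-0.0, -0.0, -1.0]]
wrist_force: [-0.3, -0.2, 0.4]
grip_width: 0.0939
grip_force: 0.0
```

```bash
python3 - <<'E'
from h import *
s=env.state(); print(s['tcp_pos'],yaw(),s['clock'])
p,d,c=cap('wrist'); cv2.imwrite('pics/w6.png',p); np.savez('w6.npz',p=p,d=d,**c)
p,d,c=cap('top'); np.savez('t6.npz',p=p,d=d,**c)
E
```

```text
[0.53515188 0.21269139 0.26889826] 38.63786371570356 22.65
```

View pics/w6.png

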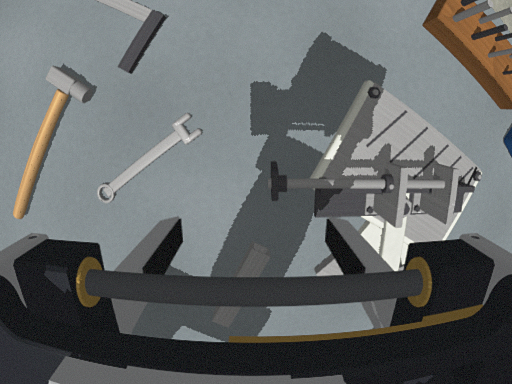

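The rod passes through both ears: plate at (277,182), collar at (388,183), left ear at (398,183), nose beyond (455,185). I'll take a closer look at the collar gap from straight above.

```bash
python3 - <<'E'
from h import *
plan((.642,.079,.24,38.58))
E
```

```text
[[-0.0004, 0.6845, 0.1158], 0.0004]
```

>>> jog_arm(
  series=[
    [[0,0.2,0.03],0],
    [[0,0.4,0.08],0],
    [[0,0.6,0.1],0],
    [[0,0.685,0.115],0],
    [[0,0.685,0.115],0],
    [[0,0.685,0.115],0],
    [[0,0.685,0.115],0],
  ],
)

```text
clock: 23.62
tcp_pos: [0.6414, 0.0804, 0.2408]
eef_rot: [[0.78, 0.625, 0.0], [0.625, -0.78, 0.0], [0.001, -0.0, -1.0]]
wrist_force: [0.3, 0.1, 0.2]
grip_width: 0.0941
grip_force: 0.0
```

```bash
python3 - <<'E'
from h import *
p,d,c=cap('wrist'); np.savez('w7.npz',p=p,d=d,**c)
for X in ((.6434,.0770,.09),(.6434,.0770,.102)): print('ear',wpix(c,X))
cv2.imwrite('pics/w7.png',cv2.resize(p[110:230,160:352],None,fx=4.15,fy=4.15,interpolation=cv2.INTER_CUBIC))
E
```

```text
ear (np.float64(257.6807158843089), np.float64(188.1455058338746))
ear (np.float64(257.8498320480765), np.float64(190.66356666282903))
```

View pics/w7.png

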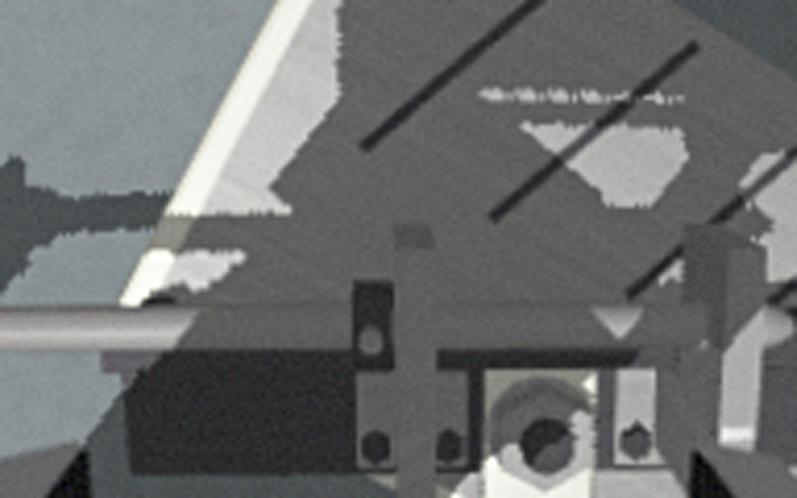

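The collar (353–393) sits flush against the left ear (393–437) with no gap, and the nose shows past the right ear at (780,325). I'll hand the job in.

```bash
python3 -c "
from plant import env
print(env.close_job())"
```

```text
the job is handed in; nothing more can be done
None
```

The job is handed in (no verdict came back): the fence is at 30° with the pin home, and the stop rod is through both ears with its collar against the left ear and the plate down. It took about 24 s of the 58 s allowed. I saw no contact with the other items, but did not re-measure where they lie.

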